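Unlatch the lathe's coolant filter cartridge

TASK

Take the coolant filter cartridge out of its housing for washing: press its sprung snap tab in to unlatch it and lift it straight up and out while the tab is held in. Stand it upright inside the shallow steel drip tray, set down gently rather than dropped, and let go of it.

Things in the scene. Friction and masses are not known exactly. Their poses are not given: they have to be found in the camera images.
- cartridge_grip (a point): Loose grey plastic filter cartridge, 0.3 kg, latched in the housing: point half-way up its hand grip, a block at x -18 to 10, y -15 to 15, up to z 23 mm here. x points level from block to black snap tab, z up. Tab plate 24 wide (y), 6 thick, top z 22; outer face x 26 out, 18 pressed: a pinch along x centred here closes from 44 to 36 mm. Collar 70 x 66, top z -32; flat foot 52 x 54 mm, z -80.
- tab (a joint): Travel of the cartridge's snap tab: 0 = out (latched), 0.008 m = fully in, towards the grip block. Sprung: 2.4 N to start, 7.2 N fully in; springs out when let go. Its hook, near the foot, catches under the housing's lip unless pressed about 6 mm or more.
- housing: Square aluminium filter housing fixed to the bench, 84 x 84 mm, 50 mm high; origin under its centre, z up. The cartridge stands 40 mm deep in its pocket, foot 10 mm above the bench; raised 40 mm it is clear. The like block with a round screwed cap and no tab is a blanked port, not part of the job.
- tray_in (a point): Centre of the inner floor of the drip tray: a shallow open square tray of bare steel fixed to the bench, 180 x 180 mm outside, walls 4 mm thick and 25 mm high, floor 4 mm above the bench. x and y along its sides, z up. The cartridge's foot goes on this floor, well inside the walls.
Mind the look-alikes: they are no part of the job. Leave any yellow look-alike of the part that bears cartridge_grip alone.

How it is judged (in metres and radians):
On the way, in this order (a step that is already met when the one before it is completed fails the run):
1. the snap tab is pressed in while the cartridge is still in its housing (value of joint tab above 0.005 m and distance of cartridge_grip from where it was at the start of the episode below 0.015 m), for 0.05 s.
2. the cartridge is lifted clear of its housing (height (world z) of cartridge_grip above 0.132 m), for 0.05 s.
At the end, for the whole second after the job is handed in: The cartridge stands upright (within 10 degrees) on the floor of the drip tray, its centre within 60 mm of the tray's centre along each side, at rest and released (x of cartridge_grip in the frame of tray_in between -0.06 and 0.06 m and y of cartridge_grip in the frame of tray_in between -0.06 and 0.06 m and z of cartridge_grip in the frame of tray_in between 0.074 and 0.088 m and angle between cartridge_grip's own z axis and vertical below 0.17 rad and linear speed of cartridge below 0.02 m/s); the robot touches nothing.
It fails at once if the cartridge is dropped: it falls freely at more than 0.7 m/s (a fall of 25 mm) (contact force between cartridge and anything else below 0.05 N and linear speed of cartridge above 0.7 m/s).
It also fails if it takes over 42 s, if anything falls off the work surface, if the arm or the gripper's body presses on something with over 40 N, if the wrist force passes 120 N, or if a joint passes its speed limit or range.

ROBOT

A 7-joint arm with a two-finger parallel gripper is mounted at the origin on the work surface. World frame = base frame: x ahead of the robot, y to its left, z up, the work surface at z = 0. Lengths are in mm, angles in rad, forces in N, time in s.
With the tool pointing down it reaches from about 425 to 825 mm from the base axis. Payload 3.6 kg.
Tool frame: the origin (TCP) lies on the centre line of the jaws, within the pads' length; the fingertips stand 14 mm ahead of it and the grasp point (between the pads) lies 5 mm behind it; z points along the fingers, y is the line along which they close (so a half turn about z gives the same grasp; the last joint's range is limited). The gripper opens to 93 mm and grips with 3 to 60 N. Pads are 15 mm wide; open, the fingers measure 128 mm over their backs; the gripper's body (75 mm by 188 mm) begins 65 mm behind the grasp point.
Start: joints at [-1.373, 0.615, -0.013, 1.423, 0.008, 1.103, -0.04], TCP at [144.859, 633.622, 203.04] pointing down, gripper open.
Joint ranges: [-3.12, 3.12], [-0.3, 2.06], [-1.34, 1.32], [0.26, 2.42], [-1.36, 4.5], [0.01, 1.98], [-2.84, 2.84]. Speed limits (rad/s): [2.79, 2.79, 3.14, 3.14, 3.14, 3.14, 3.14].

INTERFACE

Orientations are given as a rotation vector (axis times angle).
In Python, from station import ctrl gives the robot as it stands. The module is installed in compiled form; this text tells all that it offers.
- The arm moves only by the tool drive_tool, never from a script. Its argument "targets" is a list of rows, each a list of 3 entries, a list of its own where there are three numbers: the shift along the world's x, y, z in mm, then the turn, a rotation vector about the world's x, y, z in rad, then the closure, from 0 (fully open) to 1 (shut). In form: [[[dx, dy, dz], [wx, wy, wz], hand], ...]. A call has 1 to 12 rows; each row is the pose to reach, as a shift and turn from the pose commanded when the call began; what a row does not reach only later rows make up. A row lasts 1/8 s, in which the tool goes at most 62.5 mm and 10.7 degrees, less where a joint would pass 70% of its speed; a pose out of reach is approached as far as the arm can. A call with a gripper value outside its range is refused whole. The fingers move at their own pace and stop on an object; "newtons" is the grip in N (left out, the last holds). Time passes only in rows, so rows that repeat a pose let the fingers close. It gives the time, the measured TCP pose, the force, the opening and the grip force at its end, in the units of the state.
- ctrl.observe(): the state, without advancing time (a new reading comes with each control period).
- ctrl.snapshot(name): name is "scene" or "top" or "wrist"; returns the picture (480x640x3 uint8, red, green, blue); there is no depth.
- ctrl.calibration(name): a dict with "fx", "fy", "cx", "cy" (pixels), "cam_to_world" (4x4, takes a point from camera to world coordinates). Camera axes: x right, y up, looking along -z (the intrinsics and any distortion apply to the point x, -y, -z); pixel columns grow to the right and rows downward; lengths in mm; the calibration is good to about 2 mm. A picture is of the moment at which its call begins: read the wrist's pose just before it. calibration takes no time and is no camera call; for the wrist camera it gives the pose at the moment of the call.
- ctrl.finish_job(): hands the job in; it is judged then, once.
Trained networks look in the newest picture that a camera, given by its name, has taken for a name from the list of things; names that differ only in an ending like _2 or _b are one class to them, and where a whole thing is asked for, a point or a joint stands for the part that bears it (a point fixed in the world has none). Each returns a list of dicts, best first, with "conf" (0 to 1); they miss things now and then, are a little off and sometimes report something else, mostly with a low value. They report only what shows in the picture. A call takes as long as a camera call. They do not tell look-alikes from the thing itself.
- ctrl.regions_of(camera, query): "mask" (480x640 bool, what is visible of it) and "extent" ([left, top, width, height] in pixels, round what is visible of it).
- ctrl.pinpoint(camera, query): "pixel" ([column, row] in pixels: a listed point, or the origin of a listed thing).
The state is a dict: "time_s": time; "q": joint angles; "joint_vel": joint speeds; "joint_efforts": joint torques, N m; "ee_pos": TCP position; "tool_rot": TCP orientation; "ft_force": force on the tool from outside, world axes, zero at the start; "wrist_torque": the same for the moment, N m; "grip_width": finger opening in mm; "grasp_force": force on a finger pad.
Only numpy, scipy, OpenCV 4.12 (cv2) and the standard library are available. Lean on these libraries where they do the work, as an engineer would, in place of code of your own. Each camera call takes 0.05 s, during which the arm holds its last target. There are 200 camera calls.

## Working session

There is one attempt and no reset: what is moved stays moved. The work goes in short steps, Python scripts to look and compute and a tool call to move; the robot and the scene stay as the last step left them, time stands still between calls to the robot, and variables do not carry over. Pictures are saved under pics/ and viewed, at most 10 in all, crops included, and the job is handed in when it is done.

Besides the shell and the picture viewer there is one more tool, called as name([rows], argument=value, ...), one row to a line, values as JSON. drive_tool: Moves the arm, as the interface text tells. Its arguments: {"type":"object","properties":{"targets":{"type":"array","items":{"type":"array"}},"newtons":{"type":"number"}},"required":["targets"]}

```bash
mkdir -p pics
cat > h.py <<'E'
import numpy as np, cv2
from station import ctrl
def snap(n,f):
    im=ctrl.snapshot(n); cv2.imwrite('pics/'+f,cv2.cvtColor(im,cv2.COLOR_RGB2BGR)); return im
def ray(c,p):
    T=np.array(c['cam_to_world']); d=np.array([(p[0]-c['cx'])/c['fx'],-(p[1]-c['cy'])/c['fy'],-1.])
    return T[:3,3],T[:3,:3]@d
def atz(c,p,z):
    o,d=ray(c,p); return o+d*(z-o[2])/d[2]
def proj(c,P):
    T=np.array(c['cam_to_world']); q=T[:3,:3].T@(np.array(P,float)-T[:3,3]); return [c['cx']+c['fx']*q[0]/-q[2],c['cy']-c['fy']*q[1]/-q[2]]
E
python3 - <<'E'
from h import *
print(ctrl.calibration('top'))
for n in ['top','scene']:
    snap(n,n+'0.png'); c=ctrl.calibration(n)
    for q in ['cartridge_grip','tab','housing','tray_in']:
        z={'cartridge_grip':90,'tab':100,'housing':0,'tray_in':4}[q]
        for r in ctrl.pinpoint(n,q)[:3]: print(n,q,np.round(r['pixel']),round(r['conf'],2),atz(c,r['pixel'],z).round())
s=ctrl.observe(); print(s)
E
```

```text
{'fx': 616.3221191240146, 'fy': 616.3221191240146, 'cx': 329.9483030651582, 'cy': 238.3388342710272, 'cam_to_world': array([[ 9.63851262e-03,  9.90076900e-01, -1.40195691e-01,
         3.40711406e+02],
       [-9.99941693e-01,  8.86047301e-03, -6.17280729e-03,
         5.45330950e+01],
       [-4.86935377e-03,  1.40247013e-01,  9.90104573e-01,
         1.41090143e+03],
       [ 0.00000000e+00,  0.00000000e+00,  0.00000000e+00,
         1.00000000e+00]])}
top cartridge_grip [222. 170.] 0.93 [678. 302.  90.]
top cartridge_grip [182. 222.] 0.75 [561. 386.  90.]
top cartridge_grip [256. 297.] 0.69 [399. 220.  90.]Traceback (most recent call last):
  File "<stdin>", line 7, in <module>
ValueError: it knows: cartridge_grip, housing, tray_in
```

Run:
```python
from h import *
for n in ['top','scene']:
    snap(n,n+'0.png'); c=ctrl.calibration(n)
    for q in ['cartridge_grip','housing','tray_in']:
        z={'cartridge_grip':90,'housing':0,'tray_in':4}[q]
        for r in ctrl.pinpoint(n,q)[:3]: print(n,q,np.round(r['pixel']),round(r['conf'],2),atz(c,r['pixel'],z).round())
s=ctrl.observe(); print({k:s[k] for k in ['time_s','ee_pos','tool_rot','grip_width']})
a=cv2.imread('pics/top0.png'); b=cv2.imread('pics/scene0.png')
```

```text
top cartridge_grip [252. 238.] 0.87 [526. 232.  90.]
top cartridge_grip [256. 299.] 0.65 [395. 220.  90.]
top cartridge_grip [185. 222.] 0.62 [560. 378.  90.]
top housing [257. 241.] 0.62 [533. 231.   0.]
scene cartridge_grip [402. 345.] 0.76 [689. 306.  90.]
scene cartridge_grip [401. 268.] 0.63 [528. 232.  90.]
scene cartridge_grip [420. 220.] 0.61 [389. 217.  90.]
scene housing [398. 290.] 0.96 [525. 236.   0.]
scene tray_in [214. 200.] 0.58 [ 513. -269.    4.]
{'time_s': 0.5, 'ee_pos': array([144.86248712, 633.57634079, 203.01616067]), 'tool_rot': array([-3.52392595e-01, -3.12169145e+00,  2.23764959e-04]), 'grip_width': 92.40144001342283}
```

View pics/top0.png

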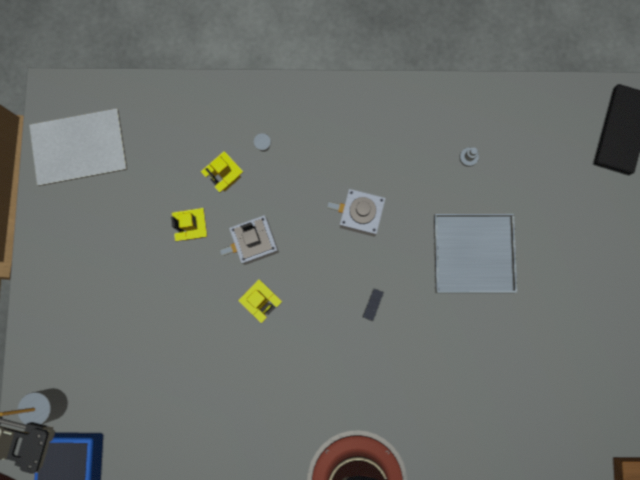

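View pics/scene0.png

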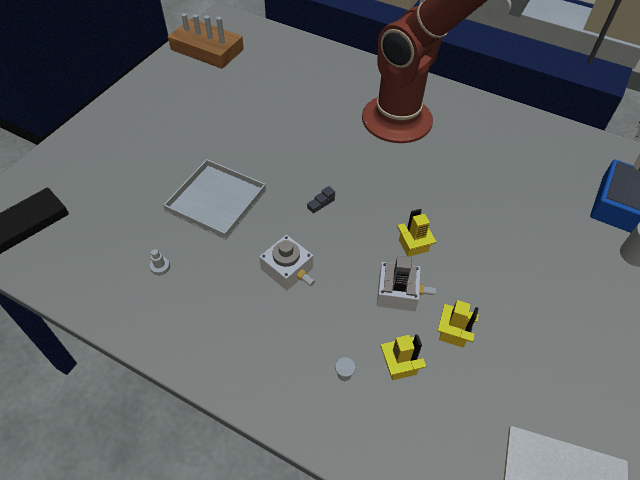

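The top view shows four candidates. Three are yellow look-alikes at (222,170), (188,224) and (260,300). The grey cartridge stands in its housing at (252,238). The capped block at (362,210) is the blanked port, and the tray is at (475,254). I choose the grey one and will check it in a close crop.

Run:
```python
from h import *
a=cv2.imread('pics/top0.png')[205:275,215:290]; b=cv2.imread('pics/scene0.png')[245:320,365:445]
f=lambda x:cv2.resize(x,(390,390),interpolation=cv2.INTER_CUBIC)
cv2.imwrite('pics/crop.png',np.hstack([f(a),f(b)]))
c=ctrl.calibration('top')
for p in [(435,214),(514,215),(516,292),(435,292)]: print(atz(c,p,25).round())
```

```text
[ 595. -176.   25.]
[ 594. -356.   25.]
[ 419. -355.   25.]
[ 418. -173.   25.]
```

View pics/crop.png

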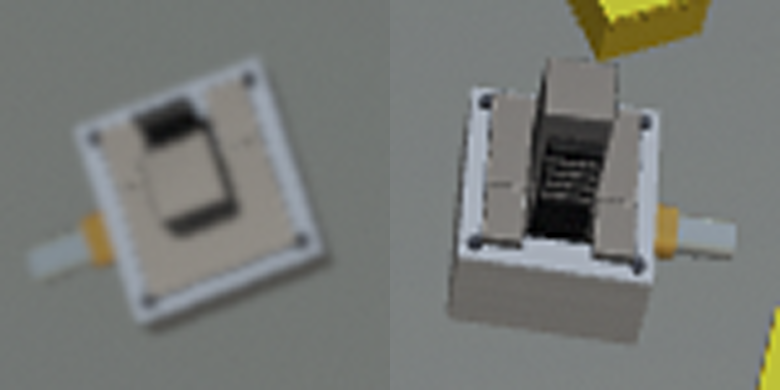

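The crop confirms it. The grey cartridge has its black tab on the +x side, with a yaw of about 18° towards +y. The tray centre is about (507,-265). The grip point is about (527,232,90), which matches the expected height (10 + 80).

drive_tool([
  [[40, -42, 0], [0, 0, -0.1], 0],
  [[80, -84, 0], [0, 0, -0.21], 0],
  [[120, -126, 0], [0, 0, -0.32], 0],
  [[160, -168, 0], [0, 0, -0.43], 0],
  [[200, -210, 0], [0, 0, -0.54], 0],
  [[240, -252, 0], [0, 0, -0.65], 0],
  [[280, -294, 0], [0, 0, -0.76], 0],
  [[320, -338, 0], [0, 0, -0.88], 0],
  [[355, -375, 0], [0, 0, -0.96], 0],
  [[382, -402, 0], [0, 0, -1.02], 0],
  [[382, -402, 0], [0, 0, -1.02], 0],
  [[382, -402, 0], [0, 0, -1.02], 0],
], newtons=25)

```text
time_s: 2.0
ee_pos: [526.1, 232.7, 202.9]
tool_rot: [-1.829, -2.553, -0.0]
ft_force: [-0.6, -0.4, -0.3]
grip_width: 92.9
grasp_force: 0.0
```

Run:
```python
from h import *
from scipy.spatial.transform import Rotation as R
s=ctrl.observe(); print(s['time_s'],s['ee_pos'],R.from_rotvec(s['tool_rot']).as_matrix().round(3),s['ft_force'])
c=ctrl.calibration('wrist'); snap('wrist','w1.png')
print(np.array(c['cam_to_world']).round(2))
for r in ctrl.pinpoint('wrist','cartridge_grip')[:3]: print(r, atz(c,r['pixel'],90))
for r in ctrl.pinpoint('wrist','housing')[:3]: print(r, atz(c,r['pixel'],0))
```

```text
2.0 [526.13329826 232.69608759 202.92121856] [[-0.322  0.947 -0.001]
 [ 0.947  0.322  0.001]
 [ 0.001 -0.001 -1.   ]] [-0.55151911 -0.39468112 -0.27938773]
[[ 9.5000e-01 -3.1000e-01 -9.0000e-02  5.0064e+02]
 [ 3.2000e-01  9.1000e-01  2.6000e-01  3.0591e+02]
 [-0.0000e+00 -2.8000e-01  9.6000e-01  3.8548e+02]
 [ 0.0000e+00  0.0000e+00  0.0000e+00  1.0000e+00]]
{'pixel': [324.0, 225.0], 'conf': 0.72} [528.26974461 237.06260355  90.        ]
{'pixel': [173.9, 195.8], 'conf': 0.67} [393.46629604 219.63717015  90.        ]
{'pixel': [419.1, 76.9], 'conf': 0.64} [561.04923983 378.07016072  90.        ]
{'pixel': [318.4, 204.4], 'conf': 0.91} [522.48837647 237.40227767   0.        ]
```

View pics/w1.png

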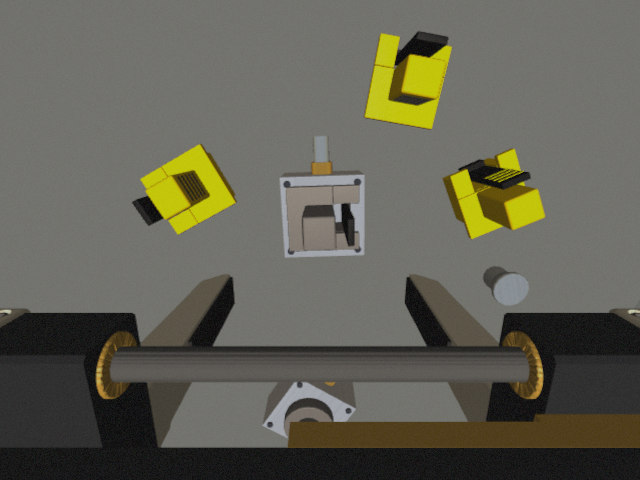

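The wrist view shows the housing top with corners at (281,177), (364,175), (365,256) and (285,257). The block top is about x 303–336, y 221–250, and the black tab is to its right at x 342–355.

Run:
```python
from h import *
c=ctrl.calibration('wrist')
H=[atz(c,p,50) for p in [(281,177),(364,175),(365,256),(285,257)]]
print(np.round(H,1),np.mean(H,0))
for i in (0,3): 
    d=(H[1]-H[0]) if i==0 else H[2]-H[3]; print(np.degrees(np.arctan2(d[1],d[0])),np.linalg.norm(d))
d=H[0]-H[3]; print(np.degrees(np.arctan2(-d[0],d[1]))); d=H[1]-H[2]; print(np.degrees(np.arctan2(-d[0],d[1])))
B=[atz(c,p,113) for p in [(303,221),(336,221),(336,250),(303,250)]]
m=np.mean(B,0); u=np.array([np.cos(.32),np.sin(.32),0]); print(np.round(B,1),m,'grip',m+4*u)
im=cv2.imread('pics/w1.png')[165:270,270:375]; cv2.imwrite('pics/c2.png',cv2.resize(im,(588,588),interpolation=cv2.INTER_CUBIC))
```

```text
[[475.3 261.   50. ]
 [552.6 289.4  50. ]
 [583.9 210.4  50. ]
 [503.9 182.   50. ]] [528.92325303 235.69648188  50.        ]
20.147368140493253 82.25890540556719
19.55051320100811 84.89142217520727
19.853179636920814
21.628411760225475
[[508.  240.7 113. ]
 [534.1 249.6 113. ]
 [542.7 225.5 113. ]
 [515.9 216.4 113. ]] [525.1875386  233.04746174 113.        ] grip [528.98448027 234.30572798 113.        ]
```

View pics/c2.png

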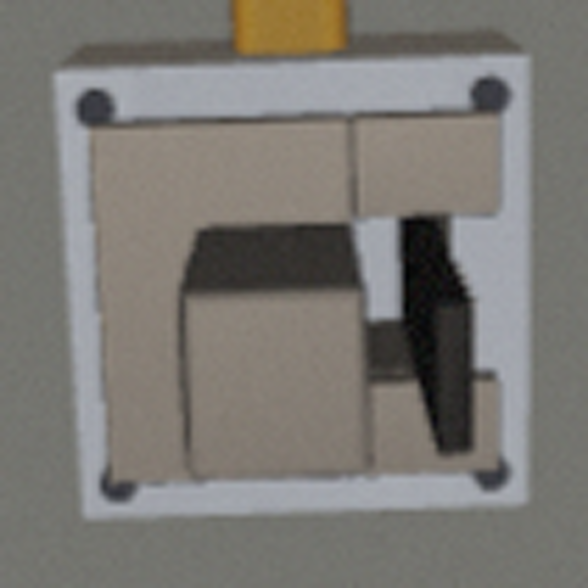

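Both estimates agree: grip about (528.5,235.5), yaw about 20°. Descend, then check before closing.

drive_tool([
  [[2, 3, -30], [0, 0, 0.02], 0],
  [[2, 3, -60], [0, 0, 0.02], 0],
  [[2, 3, -85], [0, 0, 0.02], 0],
  [[2, 3, -105], [0, 0, 0.02], 0],
  [[2, 3, -112], [0, 0, 0.02], 0],
  [[2, 3, -112], [0, 0, 0.02], 0],
  [[2, 3, -112], [0, 0, 0.02], 0],
])

```text
time_s: 3.02
ee_pos: [529.4, 235.1, 92.0]
tool_rot: [1.805, 2.57, 0.003]
ft_force: [-0.3, 1.1, 0.5]
grip_width: 92.7
grasp_force: 0.0
```

Run:
```python
from h import *
snap('wrist','w2.png')
```

```text
(no output)
```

View pics/w2.png

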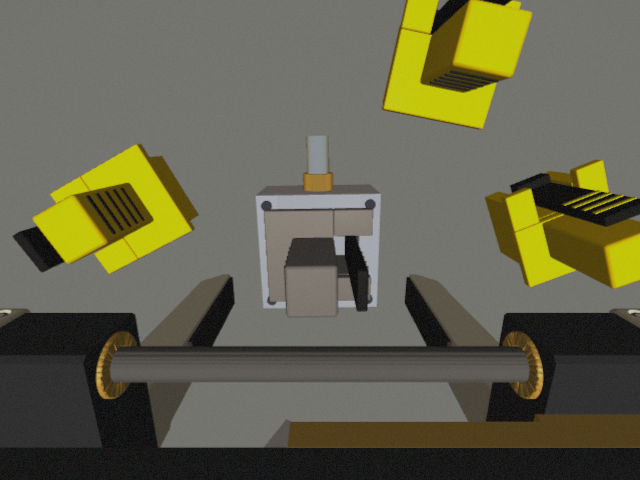

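The block and tab (x 285–367) sit centred about 4 mm to the tab side between the fingers (233–406), as expected. I'll check the alignment across the jaws numerically.

Run:
```python
from h import *
c=ctrl.calibration('wrist'); s=ctrl.observe(); e=np.array(s['ee_pos']); print(e, proj(c,[e[0],e[1],113]))
B=[atz(c,p,113) for p in [(285,264),(337,264),(338,315),(287,315)]]; m=np.mean(B,0); print(np.round(B,1),m)
print('grip',m+4*np.array([.94,.342,0]))
for p in [(232,280),(407,280)]: print(atz(c,p,78))
```

```text
[529.46433969 235.03906234  92.02510013] [np.float64(320.8690958651922), np.float64(293.0562584201879)]
[[506.6 244.2 113. ]
 [531.7 253.2 113. ]
 [542.5 226.  113. ]
 [516.7 216.7 113. ]] [524.3748283  235.03085592 113.        ]
grip [528.1348283  236.39885592 113.        ]
[479.23037496 208.79702354  78.        ]
[583.81673966 246.26346985  78.        ]
```

Aligned within about 1.5 mm. Close with a small correction.

drive_tool([
  [[-1, 1, 0], [0, 0, 0], 0.3],
  [[-1, 1, 0], [0, 0, 0], 0.5],
  [[-1, 1, 0], [0, 0, 0], 0.6],
  [[-1, 1, 0], [0, 0, 0], 0.7],
  [[-1, 1, 0], [0, 0, 0], 0.8],
  [[-1, 1, 0], [0, 0, 0], 0.8],
  [[-1, 1, 0], [0, 0, 0], 0.8],
  [[-1, 1, 0], [0, 0, 0], 0.8],
], newtons=25)

```text
time_s: 4.08
ee_pos: [527.4, 235.3, 91.0]
tool_rot: [-1.806, -2.57, 0.002]
ft_force: [0.0, 0.2, 0.4]
grip_width: 33.6
grasp_force: 24.9
```

drive_tool([
  [[0, 0, 2], [0, 0, 0], 0.8],
  [[0, 0, 4], [0, 0, 0], 0.8],
  [[0, 0, 7], [0, 0, 0], 0.8],
  [[0, 0, 10], [0, 0, 0], 0.8],
  [[0, 0, 10], [0, 0, 0], 0.8],
])

```text
time_s: 4.7
ee_pos: [528.1, 235.7, 101.4]
tool_rot: [1.806, 2.57, 0.001]
ft_force: [1.0, -0.4, -3.2]
grip_width: 33.8
grasp_force: 25.0
```

Only the cartridge's weight (−3 N) shows, so it is unlatched. Lift it clear.

drive_tool([
  [[0, 0, 10], [0, 0, 0], 0.8],
  [[0, 0, 20], [0, 0, 0], 0.8],
  [[0, 0, 30], [0, 0, 0], 0.8],
  [[0, 0, 40], [0, 0, 0], 0.8],
  [[0, 0, 50], [0, 0, 0], 0.8],
  [[0, 0, 65], [0, 0, 0], 0.8],
  [[0, 0, 80], [0, 0, 0], 0.8],
  [[0, 0, 90], [0, 0, 0], 0.8],
  [[0, 0, 90], [0, 0, 0], 0.8],
])

```text
time_s: 5.82
ee_pos: [528.5, 235.8, 192.1]
tool_rot: [1.805, 2.57, 0.003]
ft_force: [0.4, 0.4, -1.6]
grip_width: 33.5
grasp_force: 25.0
```

Run:
```python
from h import *
snap('wrist','w3.png'); s=ctrl.observe(); print(s['time_s'],s['ee_pos'],s['ft_force'],s['wrist_torque'],s['q'])
print(ctrl.pinpoint('wrist','cartridge_grip')[:2])
```

```text
5.875 [527.86881931 235.61761435 191.3058853 ] [-1.03957741 -0.09622069 -2.45158109] [-0.1106434   0.02398791  0.01964188] [-0.64290606  0.5253237   0.29133673  1.66222882 -0.17458664  0.97930044
  0.0549212 ]
[{'pixel': [324.0, 277.9], 'conf': 0.96}, {'pixel': [507.8, 208.3], 'conf': 0.91}]
```

View pics/w3.png

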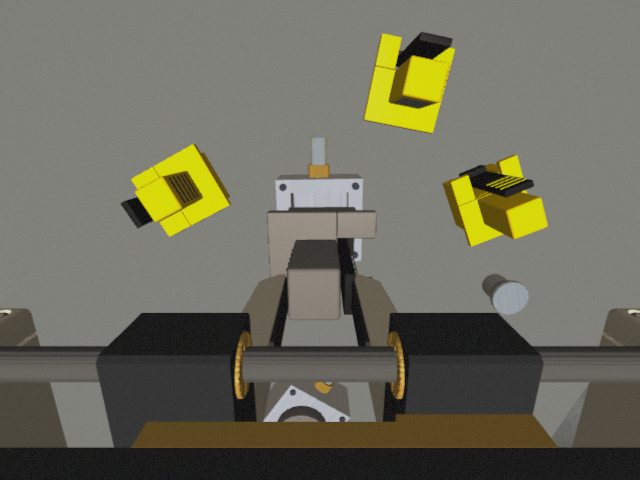

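It is held upright (block at (315,280), tab pressed). Carry it to the tray centre at about (507,-265).

drive_tool([
  [[0, -20, 0], [0, 0, -0.02], 0.8],
  [[-2, -60, 0], [0, 0, -0.07], 0.8],
  [[-4, -108, 0], [0, 0, -0.13], 0.8],
  [[-6, -158, 0], [0, 0, -0.19], 0.8],
  [[-8, -208, 0], [0, 0, -0.25], 0.8],
  [[-10, -258, 0], [0, 0, -0.31], 0.8],
  [[-12, -308, 0], [0, 0, -0.37], 0.8],
  [[-14, -358, 0], [0, 0, -0.43], 0.8],
  [[-17, -408, 0], [0, 0, -0.49], 0.8],
  [[-19, -452, 0], [0, 0, -0.54], 0.8],
  [[-20, -485, 0], [0, 0, -0.58], 0.8],
  [[-21, -500, 0], [0, 0, -0.6], 0.8],
])

```text
time_s: 7.42
ee_pos: [504.7, -267.9, 190.8]
tool_rot: [2.491, 1.915, -0.003]
ft_force: [0.5, 1.1, -1.7]
grip_width: 33.4
grasp_force: 25.0
```

drive_tool([
  [[0, 0, -15], [0, 0, 0], 0.8],
  [[0, 0, -40], [0, 0, 0], 0.8],
  [[0, 0, -65], [0, 0, 0], 0.8],
  [[0, 0, -80], [0, 0, 0], 0.8],
  [[0, 0, -86], [0, 0, 0], 0.8],
  [[0, 0, -86], [0, 0, 0], 0.8],
  [[0, 0, -86], [0, 0, 0], 0.8],
])

```text
time_s: 8.3
ee_pos: [507.5, -264.7, 105.9]
tool_rot: [2.484, 1.921, 0.001]
ft_force: [0.6, -0.2, -3.1]
grip_width: 33.4
grasp_force: 25.0
```

Run:
```python
from h import *
im=snap('scene','s2.png'); s=ctrl.observe(); print(s['time_s'],s['ee_pos'],s['ft_force'])
cv2.imwrite('pics/s2c.png',cv2.cvtColor(cv2.resize(im[100:280,120:340],None,fx=3,fy=3),cv2.COLOR_RGB2BGR))
```

```text
8.35 [ 507.44692136 -264.71881841  105.90109867] [ 0.31469167 -0.01842598 -1.95913101]
```

View pics/s2c.png

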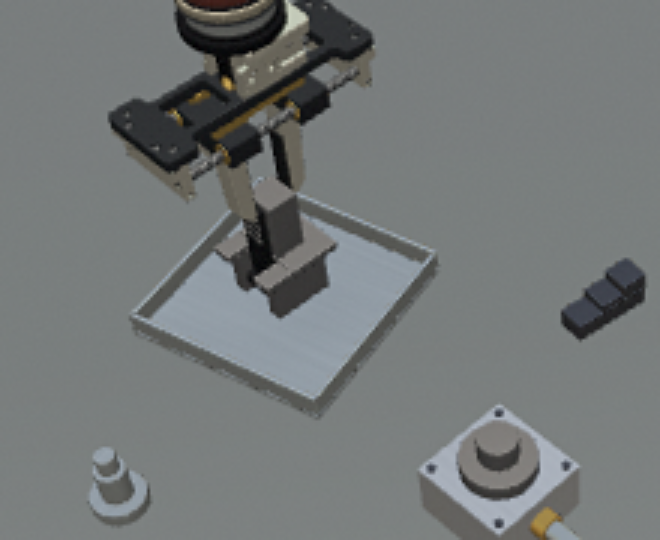

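The crop shows the cartridge inside the tray outline and about 20 mm up. Lower gently to contact (expected at TCP z ≈ 85).

drive_tool([
  [[0, 0, -6], [0, 0, 0], 0.8],
  [[0, 0, -12], [0, 0, 0], 0.8],
  [[0, 0, -16], [0, 0, 0], 0.8],
  [[0, 0, -18], [0, 0, 0], 0.8],
  [[0, 0, -19], [0, 0, 0], 0.8],
  [[0, 0, -20], [0, 0, 0], 0.8],
  [[0, 0, -20], [0, 0, 0], 0.8],
  [[0, 0, -20], [0, 0, 0], 0.8],
])

```text
time_s: 9.35
ee_pos: [506.9, -264.4, 85.1]
tool_rot: [2.485, 1.922, 0.0]
ft_force: [-0.5, 0.6, -1.3]
grip_width: 33.3
grasp_force: 25.0
```

drive_tool([
  [[0, 0, -0.5], [0, 0, 0], 0.8],
  [[0, 0, -1], [0, 0, 0], 0.8],
  [[0, 0, -1], [0, 0, 0], 0.8],
  [[0, 0, -1], [0, 0, 0], 0.8],
])

```text
time_s: 9.85
ee_pos: [507.2, -264.5, 84.9]
tool_rot: [2.484, 1.922, 0.001]
ft_force: [0.5, 1.5, 6.5]
grip_width: 33.7
grasp_force: 24.9
```

Contact (+6.5 N). Release gradually.

drive_tool([
  [[0, 0, 0], [0, 0, 0], 0.64],
  [[0, 0, 0], [0, 0, 0], 0.61],
  [[0, 0, 0], [0, 0, 0], 0.58],
  [[0, 0, 0], [0, 0, 0], 0.55],
  [[0, 0, 0], [0, 0, 0], 0.52],
  [[0, 0, 0], [0, 0, 0], 0.48],
  [[0, 0, 0], [0, 0, 0], 0.4],
  [[0, 0, 0], [0, 0, 0], 0.25],
  [[0, 0, 0], [0, 0, 0], 0.1],
  [[0, 0, 0], [0, 0, 0], 0],
  [[0, 0, 0], [0, 0, 0], 0],
  [[0, 0, 0], [0, 0, 0], 0],
], newtons=12)

```text
time_s: 11.35
ee_pos: [506.8, -264.4, 84.1]
tool_rot: [-2.485, -1.922, 0.0]
ft_force: [0.0, 0.1, -0.0]
grip_width: 93.0
grasp_force: 0.0
```

drive_tool([
  [[0, 0, 10], [0, 0, 0], 0],
  [[0, 0, 30], [0, 0, 0], 0],
  [[0, 0, 60], [0, 0, 0], 0],
  [[0, 0, 90], [0, 0, 0], 0],
  [[0, 0, 120], [0, 0, 0], 0],
  [[0, 0, 120], [0, 0, 0], 0],
  [[0, 0, 120], [0, 0, 0], 0],
])

```text
time_s: 12.22
ee_pos: [506.4, -263.9, 203.5]
tool_rot: [-2.484, -1.922, 0.0]
ft_force: [-0.5, 0.4, -0.8]
grip_width: 93.0
grasp_force: 0.0
```

Run:
```python
from h import *
im=snap('scene','s3.png'); s=ctrl.observe(); print(s['time_s'],s['ee_pos'],s['ft_force'])
for n in ['wrist','scene']:
    c=ctrl.calibration(n); ctrl.snapshot(n)
    for r in ctrl.pinpoint(n,'cartridge_grip')[:4]: print(n,r['conf'],r['pixel'],atz(c,r['pixel'],84).round(1))
cv2.imwrite('pics/s3c.png',cv2.cvtColor(cv2.resize(im[100:280,120:340],None,fx=3,fy=3),cv2.COLOR_RGB2BGR))
```

```text
12.275 [ 506.13235485 -263.75972462  202.99373802] [-0.19207866 -0.35126955 -0.08374187]
wrist 0.94 [323.7, 225.8] [ 509.4 -263.9   84. ]
scene 0.94 [463.8, 315.1] [566.  385.1  84. ]
scene 0.92 [406.9, 344.8] [680.6 312.4  84. ]
scene 0.85 [210.4, 179.6] [ 514.8 -263.2   84. ]
scene 0.77 [419.8, 220.6] [385.7 216.1  84. ]
```

View pics/s3c.png

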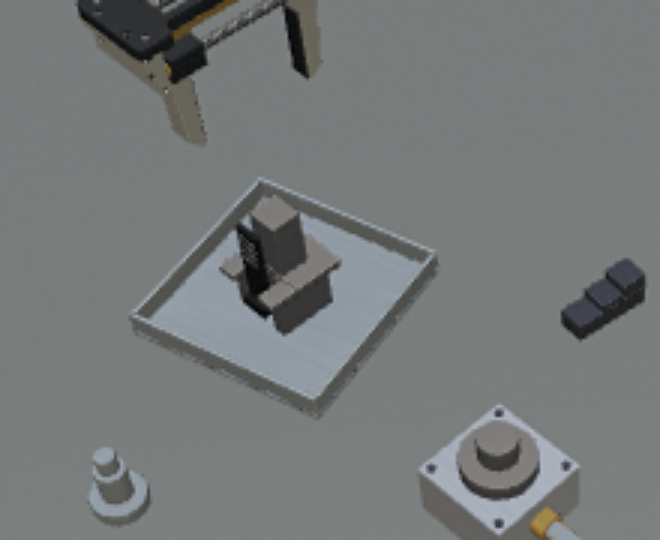

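The crop shows the cartridge upright near the tray centre, with the gripper clear of it. Measured at about (509,-264), it is within a few mm of the tray centre.

```bash
python3 -c "
from station import ctrl
print(ctrl.finish_job())"
```

```text
the job is handed in; nothing more can be done
None
```

The grey cartridge was unlatched, lifted out and stood upright near the centre of the drip tray, then released with the gripper clear; the job was handed in at about 12 s, and no verdict was returned.

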